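# Open the kimchi tub and press its inner plate down

### The arm

A 6-joint arm with a two-finger parallel gripper is mounted at the origin on the work surface. World frame = base frame: x ahead of the robot, y to its left, z up, the work surface at z = 0. Lengths are in m, angles in rad, forces in N, time in s.
With the tool pointing down it reaches from about 0.375 to 0.9 m from the base axis. Payload 3.1 kg.
Tool frame: the origin (TCP) lies midway between the tips of the shut fingers; the grasp point (between the pads) lies 19 mm behind it (grip_depth is the distance from the TCP to the grasp point, in m); y points along the fingers, z is the direction in which the jaws open and shut, and the axes are right-handed (so a half turn about y gives the same grasp; the last joint's range is limited). The gripper opens to 85 mm and grips with 20 to 120 N. Pads are 22 mm wide; open, the fingers measure 114 mm over their backs; the gripper's body (76 mm by 85 mm) begins 54 mm behind the grasp point. The pads swing forward as they close: fully open they stand 13 mm farther back than shut.
Start: joints at [-1.47, 0.527, 1.433, -0, 1.181, -0.178], TCP at [0.173, -0.601, 0.231] pointing down, gripper open.
Joint ranges: [-3.08, 3.08], [-0.75, 2.2], [0.22, 2.44], [-1.43, 4.57], [0, 2.65], [-2.85, 2.85]. Speed limits (rad/s): [2.79, 2.79, 3.14, 3.14, 3.14, 3.14].

### API

Orientations are given as a unit quaternion [x, y, z, w].
In Python, from station import sense, snapshot, camera_model, sign_off, grip_depth gives the robot as it stands.
- The arm moves only by the tool play_rows, never from a script. Its argument "deltas" is a list of rows, each a list of 6 numbers: the shift along the tool's x, y, z in m, then the turn, a rotation vector about the tool's x, y, z in rad. A call has 1 to 12 rows; each row is the pose to reach, as a shift and turn from the pose commanded when the call began, along the tool's axes at that moment; what a row does not reach only later rows make up. A row lasts 1/10 s, in which the tool goes at most 50 mm and 8.59 degrees, less where a joint would pass 70% of its speed; a pose out of reach is approached as far as the arm can. A call with a gripper value outside its range is refused whole. "gripper" is the finger opening in m, from 0 to 0.0854, set as the call begins (left out, the last holds). The fingers move at their own pace and stop on an object; "force" is the grip in N (left out, the last holds). Time passes only in rows, so rows that repeat a pose let the fingers close. It gives the time, the measured TCP pose, the force and the opening at its end, in the units of the state.
- sense(): the state, without advancing time (a new reading comes with each control period).
- snapshot(name): name is "scene" or "top" or "wrist"; returns the picture (384x512x3 uint8, red, green, blue); there is no depth.
- camera_model(name): a dict with "fx", "fy", "cx", "cy" (pixels), "distortion" ([k1, k2, p1, p2, k3] as OpenCV has them; the pictures are not rectified), "camera_from_world" (4x4, takes a point from world to camera coordinates). Camera axes: x right, y up, looking along -z (the intrinsics and any distortion apply to the point x, -y, -z); pixel columns grow to the right and rows downward; lengths in m; the calibration is good to about 2 mm. A picture is of the moment at which its call begins: read the wrist's pose just before it. camera_model takes no time and is no camera call; for the wrist camera it gives the pose at the moment of the call.
- sign_off(): hands the job in, once; it reports no verdict.
The state is a dict: "t": time; "q": joint angles; "qd": joint speeds; "tau": joint torques, N m; "tcp_pos": TCP position; "tool_rot": TCP orientation; "force": force on the tool from outside, world axes, zero at the start; "ft_torque": the same for the moment, N m; "finger_gap": opening from 0.0 (shut) to 1.0 (fully open).
Only numpy, scipy, OpenCV 4.12 (cv2) and the standard library are available. Lean on these libraries where they do the work, as an engineer would, in place of code of your own. Each camera call takes 0.05 s, during which the arm holds its last target.

### The job

With gently pushing fingertips, flip the hinged lid of the red rectangular kimchi tub up and over past its upright point, so that it stays leaning open by its own weight; then push the press plate inside the tub down as far as it goes. Do not grip or force the lid or pick anything up, and leave the two green bowls, the glass jar and the wooden spoon where they stand.

Things in the scene. Friction and masses are not known exactly. Their poses are not given: they have to be found in the camera images.
- tub: Red open-topped rectangular tub, full and heavy: it does not shift. 170 mm along its own x, 200 mm along its y, 120 mm tall, walls 5 mm. Origin: centre of its underside, z up. The lid's hinge runs along y on the +x rim; the lid's lip sticks out over the -x rim. The hinge side always lies away from the robot or to its right, the lip side to its left.
- lid (a joint): Hinge angle of the flat cream lid (172 x 204 mm, 8 mm thick, 220 g, mass varies by about a quarter), rad. 0 = shut, lying level on the tub; grows as the lip rises; 1.57 = upright; 2.05 = stop, leaning open away from the tub. No spring and hardly any friction: it falls shut if let go below about 1.5 and falls open to the stop if let go above about 1.65. Lifting it at the lip takes about 1 to 2 N.
- lip (a point): Middle of the outer lower edge of the lid's red lip. The lip is 6 mm thick, 60 mm wide along the tub's y, and sticks out 35 mm beyond the tub's wall; below it is free air down to the counter (underside 123 mm above the counter when shut). Moves with the lid, in an arc about the hinge of radius 211 mm.
- hinge (a point): Middle of the hinge axis, 91 mm from the tub's centre towards its +x, 120 mm above the counter. Axis along the tub's y.
- press (a joint): How far the press plate has been pushed down, m: 0 = as high as it goes, 0.030 = bottom stop. Starts at 0 to 0.008. Slides with friction of about 4 N (plus a little damping) and stays where it is left.
- press_top (a point): Centre of the flat top of the green round boss (92 mm across its top, 16 mm tall) on the white press plate (150 x 180 mm), which lies level inside the tub under the lid, at the tub's centre. 105 mm above the counter when the plate is at 0, 75 mm when fully down. Reachable from straight above once the lid is open.
- bowl_a: Loose green ceramic side-dish bowl, 110 mm across the rim, 45 mm tall; origin at the centre of its underside. A bystander: leave it alone.
- bowl_b: Loose green ceramic side-dish bowl, 110 mm across the rim, 45 mm tall; origin at the centre of its underside. A bystander: leave it alone.
- jar: Loose closed glass jar with a steel cap, 72 mm across, 110 mm tall; origin at the centre of its underside. A bystander: leave it alone.
- spoon: Loose wooden spoon, 200 mm long, lying on the counter along its own x. A bystander: leave it alone.

How it is judged:
By the outcome, as a careful person would: the job done as asked, in the order asked, and still so for the second after the job is handed in, with the robot touching nothing.
It also fails if it takes over 43 s, if anything falls off the work surface, if the arm or the gripper's body presses on something with over 40 N, if the wrist force passes 120 N, or if a joint passes its speed limit or range.

## Working session

There is one attempt and no reset: what is moved stays moved. The work goes in short steps, Python scripts to look and compute and a tool call to move; the robot and the scene stay as the last step left them, time stands still between calls to the robot, and variables do not carry over. Pictures are saved under pics/ and viewed, and the job is handed in when it is done.

Besides the shell and the picture viewer there is one more tool, called after "Call:" by a JSON object that holds its "api" and its "payload". play_rows: Moves the arm, as the interface text tells. Its arguments: {"type":"object","properties":{"deltas":{"type":"array"},"gripper":{"type":"number"},"force":{"type":"number"}},"required":["deltas"]}

```bash
mkdir -p pics; ls; python3 - <<'E'
from station import *
import cv2
print(sense()); print(grip_depth if not callable(grip_depth) else grip_depth())
for n in("scene","top"):
    cv2.imwrite(f"pics/{n}0.png",snapshot(n)[:,:,::-1]); m=camera_model(n); print(m)
E
```

```text
pics
{'t': 0.0, 'q': array([-1.46947127e+00,  5.28472101e-01,  1.43392082e+00,  1.76985246e-05,
        1.18142045e+00, -1.78525462e-01]), 'qd': array([ 5.94922434e-04, -6.33837328e-04,  5.22662663e-05,  3.37786622e-04,
       -7.08318829e-04, -1.03434840e-03]), 'tau': array([-1.68073671e-03, -4.42357886e+01, -1.78029066e+01, -3.39102062e-04,
        8.68867995e-03, -7.35265502e-06]), 'tcp_pos': array([ 0.17257506, -0.59994076,  0.2303241 ]), 'tool_rot': array([-0.09858105,  0.70098005, -0.69941138,  0.09865321]), 'force': array([0.93760124, 0.56323621, 0.29266255]), 'ft_torque': array([ 0.033166  , -0.05140546, -0.03803118]), 'finger_gap': 1.0007740765365893}
0.0187
{'fx': 364.8302308336471, 'fy': 364.8302308336471, 'cx': 261.80886431396016, 'cy': 192.65724250509973, 'distortion': array([0.03216814, 0.        , 0.        , 0.        , 0.        ]), 'camera_from_world': array([[-0.80243508,  0.59664711,  0.01049589,  0.4460142 ],
       [-0.35864991, -0.49625923,  0.79063077,  0.13551643],
       [ 0.47693625,  0.63066552,  0.61220325, -1.5528599 ],
       [ 0.        ,  0.        ,  0.        ,  1.        ]])}
{'fx': 390.5539261710808, 'fy': 390.5539261710808, 'cx': 251.75440049510317, 'cy': 181.11520975716533, 'distortion': array([-0.02254517,  0.        ,  0.        ,  0.        ,  0.        ]), 'camera_from_world': array([[-2.38356768e-04, -9.99605759e-01,  2.80761308e-02,
         8.40443877e-03],
       [ 9.87380595e-01,  4.21102341e-03,  1.58309282e-01,
        -5.84081726e-01],
       [-1.58365099e-01,  2.77595608e-02,  9.86990325e-01,
        -1.04828951e+00],
       [ 0.00000000e+00,  0.00000000e+00,  0.00000000e+00,
         1.00000000e+00]])}
```

View pics/scene0.png

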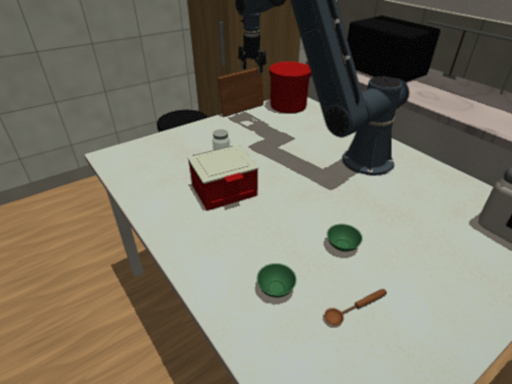

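View pics/top0.png

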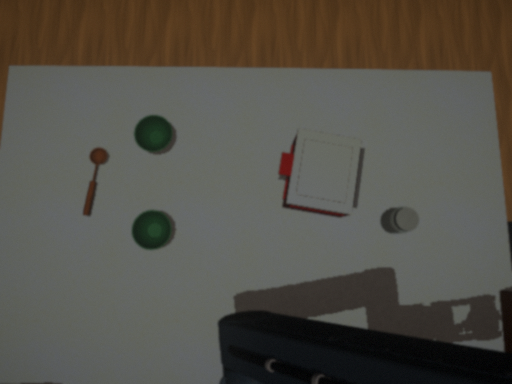

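```bash
cat > h.py <<'E'
import numpy as np, cv2
from station import *
def ray(m,u,v):
    K=np.array([[m['fx'],0,m['cx']],[0,m['fy'],m['cy']],[0,0,1]])
    p=cv2.undistortPoints(np.array([[[u,v]]],float),K,np.array(m['distortion']))[0,0]
    T=m['camera_from_world'];R=T[:3,:3];o=-R.T@T[:3,3]
    return o,R.T@np.array([p[0],-p[1],-1.])
def onz(m,u,v,z):
    o,d=ray(m,u,v);return o+d*(z-o[2])/d[2]
def proj(m,P):
    T=m['camera_from_world'];c=T[:3,:3]@np.array(P)+T[:3,3]
    K=np.array([[m['fx'],0,m['cx']],[0,m['fy'],m['cy']],[0,0,1]])
    return cv2.projectPoints(np.array([[c[0],-c[1],-c[2]]]),np.zeros(3),np.zeros(3),K,np.array(m['distortion']))[0][0,0]
E
python3 - <<'E'
from h import *
a=cv2.imread('pics/top0.png');b=cv2.imread('pics/scene0.png')
c=cv2.resize(a[110:240,260:430],None,fx=4.5,fy=4.5,interpolation=cv2.INTER_CUBIC);cv2.imwrite('pics/tc.png',cv2.convertScaleAbs(c,alpha=1.6))
c=cv2.resize(b[120:215,170:275],None,fx=6,fy=6,interpolation=cv2.INTER_CUBIC);cv2.imwrite('pics/sc.png',c)
hsv=cv2.cvtColor(a,cv2.COLOR_BGR2HSV)
m=camera_model('top')
red=((hsv[...,0]<8)|(hsv[...,0]>172))&(hsv[...,1]>180)&(hsv[...,2]>100)
n,l,s,ce=cv2.connectedComponentsWithStats(red.astype('uint8'))
for i in range(1,n):
    if s[i,4]>20:
        pts=np.argwhere(l==i)[:,::-1].astype(np.float32);r=cv2.minAreaRect(pts)
        print(s[i],ce[i],r,[onz(m,*q,.129).round(4) for q in cv2.boxPoints(r)])
E
```

```text
(no output)
```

View pics/tc.png

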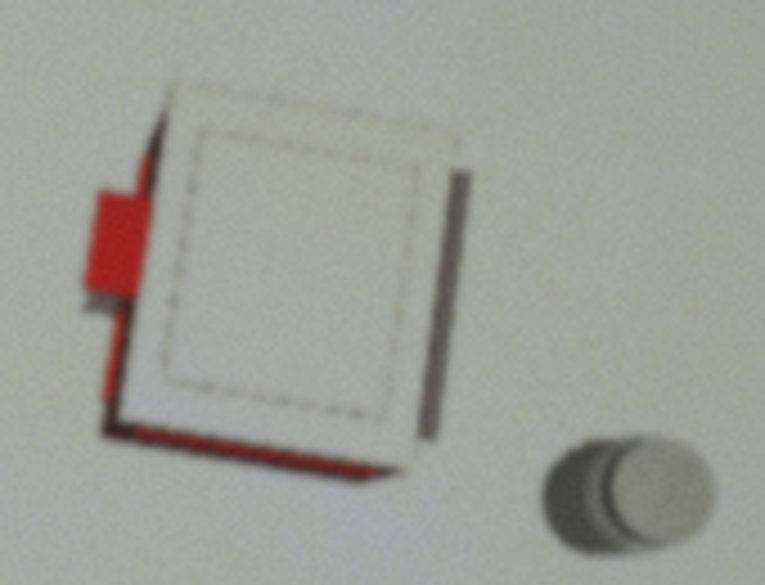

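View pics/sc.png

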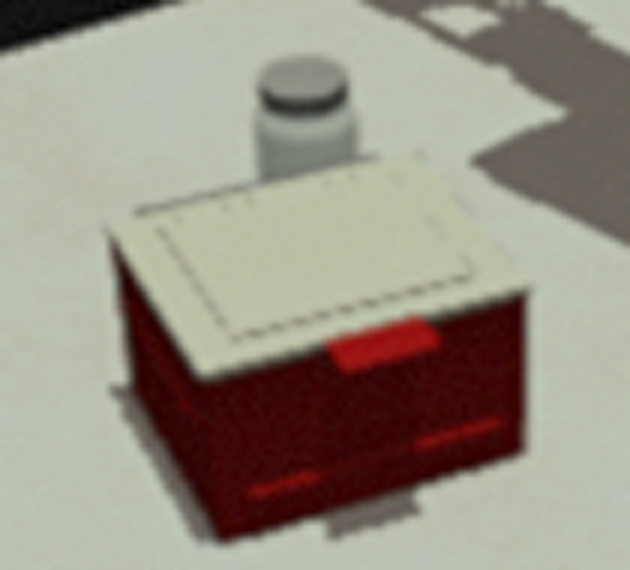

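```bash
python3 - <<'E'
from h import *
t=camera_model('top');s=camera_model('scene')
A=lambda p:(260+p[0]/4.5-.4,110+p[1]/4.5-.4)
B=lambda p:(170+p[0]/6-.4,120+p[1]/6-.4)
L=[onz(t,*A(p),.129)[:2] for p in[(172,88),(457,135),(410,470),(118,427)]]
print('lid top',np.round(L,4),[np.linalg.norm(L[i]-L[i-1]).round(4) for i in range(4)])
c=np.mean(L,0);print('c',c)
L2=[onz(s,*B(p),.129)[:2] for p in[(108,230),(202,380),(530,290),(418,150)]]
print('lid scene',np.round(L2,4),[np.linalg.norm(L2[i]-L2[i-1]).round(4) for i in range(4)],np.mean(L2,0))
P=[onz(t,*A(p),.129)[:2] for p in[(98,192),(152,198),(137,298),(87,292)]]
print('lip top',np.round(P,4))
print('lip scene',[onz(s,*B(p),.129)[:2].round(4) for p in [(328,345),(425,318),(440,338),(345,372)]])
for n,p in dict(a=(154,134),b=(153,229)).items(): print(n,onz(t,*p,.04))
print('jar',onz(t,*A((662,492)),.11))
a=cv2.imread('pics/top0.png');hsv=cv2.cvtColor(a,cv2.COLOR_BGR2HSV)
red=((hsv[...,0]<8)|(hsv[...,0]>172))&(hsv[...,1]>180)&(hsv[...,2]>95)
ys,xs=np.nonzero(red[:,:310]);k=(ys<190)&(xs>270);pts=np.c_[xs,ys][k].astype(np.float32);r=cv2.minAreaRect(pts);print(len(pts),r)
for Lq in(L,L2):
  print([np.degrees(np.arctan2(*(Lq[i]-Lq[i-1])[::-1])) for i in range(4)])
E
```

```text
lid top [[ 0.7111 -0.1106]
 [ 0.6839 -0.2793]
 [ 0.486  -0.2432]
 [ 0.5103 -0.0757]] [np.float64(0.2038), np.float64(0.171), np.float64(0.2012), np.float64(0.1692)]
c [ 0.5978338  -0.17718886]
lid scene [[ 0.6889 -0.2714]
 [ 0.7187 -0.105 ]
 [ 0.5212 -0.0715]
 [ 0.485  -0.242 ]] [np.float64(0.2061), np.float64(0.169), np.float64(0.2003), np.float64(0.1743)] [ 0.60341965 -0.17246802]
lip top [[ 0.6479 -0.066 ]
 [ 0.6445 -0.0975]
 [ 0.5852 -0.0878]
 [ 0.5886 -0.0588]]
lip scene [array([ 0.6454, -0.093 ]), array([ 0.5865, -0.0834]), array([ 0.5907, -0.0621]), array([ 0.6514, -0.0657])]
a [0.72035203 0.28900533 0.04      ]
b [0.450537   0.28116883 0.04      ]
jar [ 0.47461126 -0.39736789  0.11      ]
172 ((286.135986328125, 163.7519989013672), (9.480929374694824, 19.140745162963867), 10.304845809936523)
[np.float64(-9.84265540970673), np.float64(-99.1513749736431), np.float64(169.64462543223877), np.float64(81.72502017530535)]
[np.float64(-8.200860972877633), np.float64(79.86110935718231), np.float64(170.3659009611423), np.float64(-101.99014123308186)]
```

```bash
cat >> h.py <<'E'
from scipy.spatial.transform import Rotation as Ro
u=np.array([-.161,-.987,0]);u/=np.linalg.norm(u);ty=np.array([-u[1],u[0],0]);hinge=np.array([.585,-.269,.12])
def tub(p): d=np.array(p)-hinge;return np.array([d@u,d@ty,d[2]])
def target(tilt,sign,jaw='y'):
    y=np.sin(tilt)*u-np.cos(tilt)*np.array([0,0,1.])
    z=sign*ty
    if jaw!='y': z=sign*np.cross(ty,y)
    x=np.cross(y,z);return Ro.from_matrix(np.c_[x,y,z])
def rel(p,Rt,s=None):
    s=s or sense();R=Ro.from_quat(s['tool_rot'])
    return (R.inv().apply(np.array(p)-s['tcp_pos'])).round(4),((R.inv()*Rt).as_rotvec()).round(4)
E
python3 - <<'E'
from h import *
s=sense();print(Ro.from_quat(s['tool_rot']).as_matrix().round(3))
for tl in(0,.8):
  for j in'yp':
    for sg in(1,-1):print(tl,j,sg,rel([.63,.08,.28],target(tl,sg,j)))
E
```

```text
[[-0.961 -0.     0.276]
 [-0.276  0.002 -0.961]
 [-0.    -1.    -0.002]]
0 y 1 (array([-0.6275, -0.0483, -0.5274]), array([ 0.0015, -1.1293, -0.0014]))
0 y -1 (array([-0.6275, -0.0483, -0.5274]), array([1.6000e-03, 2.0123e+00, 1.7000e-03]))
0 p 1 (array([-0.6275, -0.0483, -0.5274]), array([ 1.0000e-04, -2.7001e+00, -2.8000e-03]))
0 p -1 (array([-0.6275, -0.0483, -0.5274]), array([2.000e-03, 4.415e-01, 1.000e-04]))
0.8 y 1 (array([-0.6275, -0.0483, -0.5274]), array([ 0.4521, -1.0653, -0.7128]))
0.8 y -1 (array([-0.6275, -0.0483, -0.5274]), array([0.7997, 1.8872, 0.5072]))
0.8 p 1 (array([-0.6275, -0.0483, -0.5274]), array([-0.238 , -2.5088, -1.0638]))
0.8 p -1 (array([-0.6275, -0.0483, -0.5274]), array([ 0.7887,  0.4176, -0.1765]))
```

Call:
{"api": "play_rows", "payload": {"deltas": [[-0.63,-0.05,-0.53,0,-1.13,0],[-0.63,-0.05,-0.53,0,-1.13,0],[-0.63,-0.05,-0.53,0,-1.13,0],[-0.63,-0.05,-0.53,0,-1.13,0],[-0.63,-0.05,-0.53,0,-1.13,0],[-0.63,-0.05,-0.53,0,-1.13,0],[-0.63,-0.05,-0.53,0,-1.13,0],[-0.63,-0.05,-0.53,0,-1.13,0],[-0.63,-0.05,-0.53,0,-1.13,0],[-0.63,-0.05,-0.53,0,-1.13,0],[-0.63,-0.05,-0.53,0,-1.13,0],[-0.63,-0.05,-0.53,0,-1.13,0]], "gripper": 0}}

```text
t: 1.3
tcp_pos: [0.5072, -0.1015, 0.2676]
tool_rot: [-0.458, 0.539, -0.538, 0.458]
force: [0.3, -0.5, 1.0]
finger_gap: -0.004
```

```bash
python3 - <<'E'
from h import *
s=sense();print(s)
print(rel([.63,.08,.28],target(0,1)),rel([.63,.08,.28],target(.8,1)))
E
```

```text
{'t': 1.3, 'q': array([-4.13750150e-01,  3.37803036e-01,  1.65540751e+00, -1.58062150e-04,
        1.14882722e+00, -2.52775262e-01]), 'qd': array([ 0.99333743,  0.21310199, -0.44388212, -0.00275947,  0.21548795,
        0.98508315]), 'tau': array([ -2.58452944, -36.84497952, -15.45171618,   0.10113579,
         0.08254092,  -0.64576127]), 'tcp_pos': array([ 0.50721151, -0.10153242,  0.26761565]), 'tool_rot': array([-0.45831307,  0.53868604, -0.53844746,  0.45808385]), 'force': array([ 0.33656125, -0.5492564 ,  1.0134189 ]), 'ft_torque': array([-0.04988623, -0.04216954, -0.01948899]), 'finger_gap': -0.00393998978290644}
(array([-0.1989, -0.0124,  0.0921]), array([0.0005, 0.0008, 0.    ])) (array([-0.1989, -0.0124,  0.0921]), array([ 1.e-04,  9.e-04, -8.e-01]))
```

```bash
cat >> h.py <<'E'
def W(a,b,z): return np.array([hinge[0],hinge[1],0])+a*u+b*ty+np.array([0,0,z])
E
python3 - <<'E'
from h import *
print(rel(W(-.31,0,.25),target(.9,1)))
E
```

```text
(array([-0.1572,  0.0176,  0.1039]), array([ 1.e-04,  9.e-04, -9.e-01]))
```

Call:
{"api": "play_rows", "payload": {"deltas": [[-0.157,0.018,0.104,0,0,-0.1],[-0.157,0.018,0.104,0,0,-0.2],[-0.157,0.018,0.104,0,0,-0.9],[-0.157,0.018,0.104,0,0,-0.9],[-0.157,0.018,0.104,0,0,-0.9],[-0.157,0.018,0.104,0,0,-0.9],[-0.157,0.018,0.104,0,0,-0.9],[-0.157,0.018,0.104,0,0,-0.9],[-0.157,0.018,0.104,0,0,-0.9],[-0.157,0.018,0.104,0,0,-0.9]]}}

```text
t: 2.3
tcp_pos: [0.6347, 0.0338, 0.2507]
tool_rot: [0.646, -0.286, 0.685, -0.179]
force: [-1.0, -0.1, 0.5]
finger_gap: 0.001
```

```bash
python3 - <<'E'
from h import *
s=sense();print(s['q'],s['force'],tub(s['tcp_pos']))
print(rel(W(-.31,0,.085),target(.9,1)))
cv2.imwrite("pics/s1.png",snapshot('scene')[:,:,::-1])
cv2.imwrite("pics/t1.png",snapshot('top')[:,:,::-1])
E
```

```text
[ 0.21850941  0.75684369  1.24120841 -0.81333403  1.57644228  0.5656783 ] [-0.97823043 -0.09235446  0.49419375] [-0.30687337  0.00031149  0.13069221]
(array([-0.1316,  0.1008, -0.0006]), array([-0.0005, -0.0017, -0.0017]))
```

View pics/s1.png

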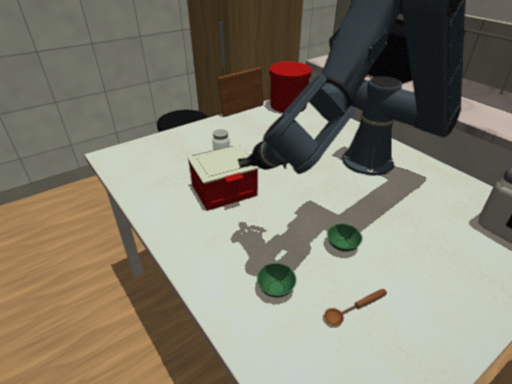

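View pics/t1.png

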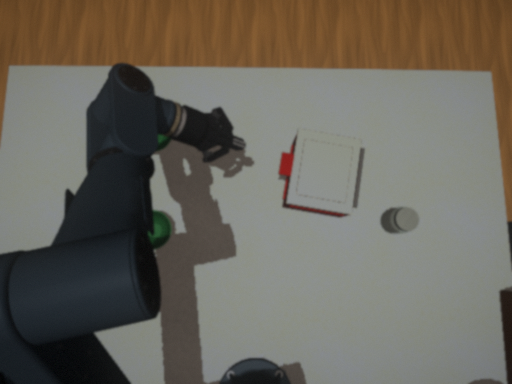

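Call:
{"api": "play_rows", "payload": {"deltas": [[-0.065,0.05,0,0,0,0],[-0.132,0.101,-0.001,0,0,0],[-0.132,0.101,-0.001,0,0,0],[-0.132,0.101,-0.001,0,0,0],[-0.132,0.101,-0.001,0,0,0],[-0.132,0.101,-0.001,0,0,0]]}}

```text
t: 3.0
tcp_pos: [0.6354, 0.0374, 0.0859]
tool_rot: [0.646, -0.285, 0.685, -0.178]
force: [1.8, -0.5, 0.1]
finger_gap: -0.001
```

```bash
python3 - <<'E'
from h import *
s=sense();print(s['q'],s['force'],tub(s['tcp_pos'])+[0,0,.12])
print(rel(W(-.195,0,.085),target(.9,1)))
a=snapshot('scene')[:,:,::-1]
cv2.imwrite("pics/s2.png",cv2.resize(a[100:250,170:370],None,fx=4,fy=4,interpolation=cv2.INTER_CUBIC))
E
```

```text
[ 0.22387735  0.96854967  1.29059944 -0.82902147  1.40087893  0.76134454] [ 1.75614198 -0.50765052  0.09047047] [-0.31050763  0.00038608  0.08589751]
(array([ 0.0711,  0.091 , -0.0004]), array([-0.0023, -0.0025, -0.0001]))
```

View pics/s2.png

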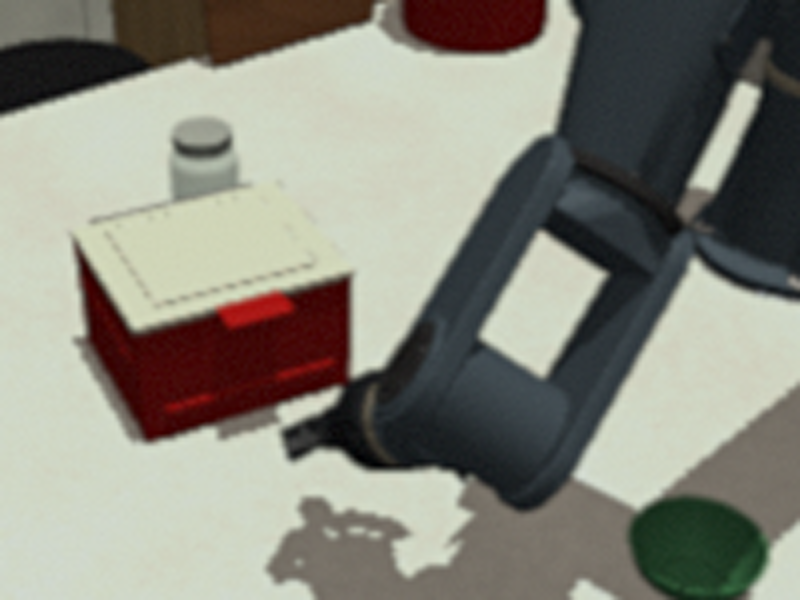

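Call:
{"api": "play_rows", "payload": {"deltas": [[0.02,0.025,0,0,0,0],[0.04,0.05,0,0,0,0],[0.055,0.07,0,0,0,0],[0.065,0.083,0,0,0,0],[0.071,0.091,0,0,0,0],[0.071,0.091,0,0,0,0],[0.071,0.091,0,0,0,0]]}}

```text
t: 3.75
tcp_pos: [0.6161, -0.0755, 0.0831]
tool_rot: [0.646, -0.286, 0.685, -0.179]
force: [0.8, 0.5, -0.2]
finger_gap: -0.001
```

```bash
python3 - <<'E'
from h import *
s=sense();print(s['q'],s['force'],tub(s['tcp_pos'])+[0,0,.12])
print(Ro.from_quat(s['tool_rot']).inv().apply([[0,0,1],u]))
a=snapshot('scene')[:,:,::-1]
cv2.imwrite("pics/s3.png",cv2.resize(a[100:250,170:370],None,fx=4,fy=4,interpolation=cv2.INTER_CUBIC))
E
```

```text
[ 0.06509558  0.92555972  1.44326888 -0.93856763  1.24109536  0.76987107] [ 0.76948707  0.54366692 -0.16566412] [-0.19592952 -0.00049843  0.08312243]
[[ 0.78290859 -0.62213493  0.00150988]
 [ 0.62213655  0.782908   -0.00108625]]
```

View pics/s3.png

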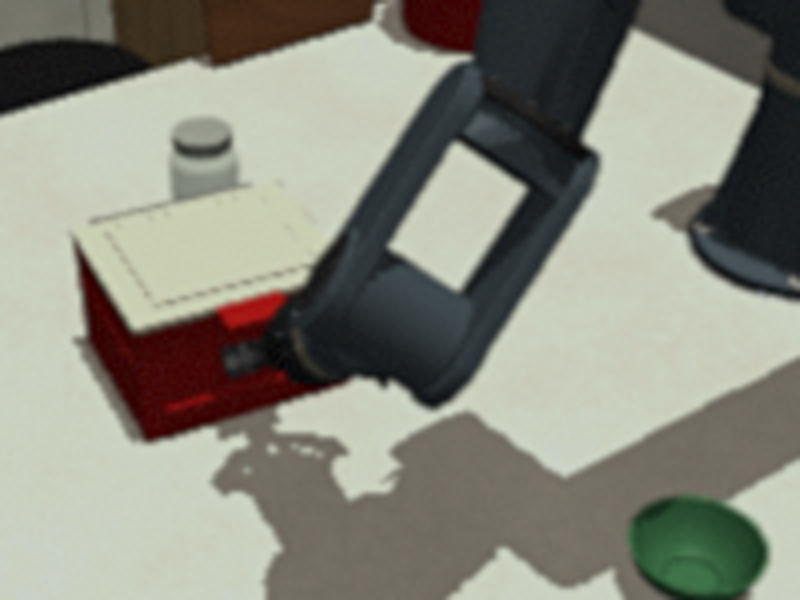

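Call:
{"api": "play_rows", "payload": {"deltas": [[0.006,-0.005,0,0,0,0],[0.012,-0.009,0,0,0,0],[0.018,-0.014,0,0,0,0],[0.024,-0.019,0,0,0,0],[0.03,-0.023,0,0,0,0],[0.036,-0.027,0,0,0,0],[0.036,-0.027,0,0,0,0]]}}

```text
t: 4.5
tcp_pos: [0.6156, -0.0774, 0.1289]
tool_rot: [0.646, -0.286, 0.685, -0.178]
force: [-0.3, 0.7, -0.7]
finger_gap: 0.005
```

```bash
python3 - <<'E'
from h import *
s=sense();p=tub(s['tcp_pos']);print(s['force'],p)
a=snapshot('scene')[:,:,::-1]
cv2.imwrite("pics/s4.png",cv2.resize(a[100:250,170:370],None,fx=4,fy=4,interpolation=cv2.INTER_CUBIC))
R=Ro.from_quat(s['tool_rot'])
ph0=np.arctan2(p[2],-p[0]);r0=np.hypot(p[0],p[2]);print(ph0,r0)
for i in range(1,13):
    ph=ph0+i*.07; r=r0+(.188-r0)*i/12
    d=(-r*np.cos(ph)-p[0])*u+(r*np.sin(ph)-p[2])*np.array([0,0,1])
    print(ph.round(2),R.inv().apply(d).round(3).tolist())
E
```

```text
[-0.34305236  0.69872247 -0.72797899] [-0.19406973 -0.00061644  0.00888972]
0.04577482775700949 0.19427322627780505
0.12 [0.012, -0.007, 0.0]
0.19 [0.024, -0.013, 0.0]
0.26 [0.036, -0.019, 0.0]
0.33 [0.049, -0.023, 0.0]
0.4 [0.062, -0.027, 0.0]
0.47 [0.075, -0.03, 0.0]
0.54 [0.088, -0.031, 0.0]
0.61 [0.101, -0.032, 0.0]
0.68 [0.115, -0.032, 0.0]
0.75 [0.128, -0.031, 0.0]
0.82 [0.141, -0.029, 0.0]
0.89 [0.154, -0.026, 0.0]
```

View pics/s4.png

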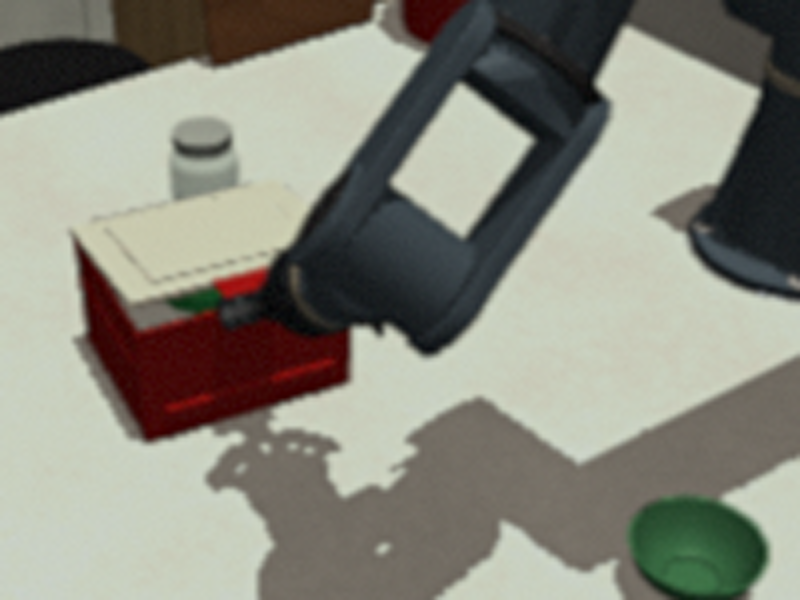

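Call:
{"api": "play_rows", "payload": {"deltas": [[0.012,-0.007,0,0,0,0],[0.024,-0.013,0,0,0,0],[0.036,-0.019,0,0,0,0],[0.049,-0.023,0,0,0,0],[0.062,-0.027,0,0,0,0],[0.075,-0.03,0,0,0,0],[0.088,-0.031,0,0,0,0],[0.101,-0.032,0,0,0,0],[0.115,-0.032,0,0,0,0],[0.128,-0.031,0,0,0,0],[0.141,-0.029,0,0,0,0],[0.154,-0.026,0,0,0,0]]}}

```text
t: 5.75
tcp_pos: [0.6029, -0.1526, 0.2651]
tool_rot: [0.647, -0.286, 0.684, -0.178]
force: [0.4, 0.7, 0.3]
finger_gap: -0.004
```

```bash
python3 - <<'E'
from h import *
s=sense();p=tub(s['tcp_pos']);print(s['force'],p,s['q'])
a=snapshot('scene')[:,:,::-1]
cv2.imwrite("pics/s5.png",cv2.resize(a[50:250,120:370],None,fx=3,fy=3,interpolation=cv2.INTER_CUBIC))
R=Ro.from_quat(s['tool_rot'])
ph0=np.arctan2(p[2],-p[0]);r0=np.hypot(p[0],p[2]);print(ph0,r0)
for i in range(1,13):
    ph=ph0+i*.065; r=r0+(.178-r0)*i/12
    d=(-r*np.cos(ph)-p[0])*u+(r*np.sin(ph)-p[2])*np.array([0,0,1])
    print(ph.round(2),R.inv().apply(d).round(3).tolist())
E
```

```text
[0.44994529 0.67864603 0.25110335] [-0.11780463 -0.00105351  0.14507502] [-0.05352175  0.64434687  1.45061502 -0.93054408  1.33030873  0.48151033]
0.8887655970574392 0.18688149664330908
0.95 [0.012, 0.004, -0.0]
1.02 [0.023, 0.008, -0.0]
1.08 [0.034, 0.013, -0.0]
1.15 [0.044, 0.019, -0.0]
1.21 [0.054, 0.026, -0.0]
1.28 [0.064, 0.033, -0.0]
1.34 [0.073, 0.04, -0.0]
1.41 [0.081, 0.049, -0.0]
1.47 [0.089, 0.057, -0.0]
1.54 [0.097, 0.066, -0.0]
1.6 [0.103, 0.076, -0.0]
1.67 [0.109, 0.086, -0.0]
```

View pics/s5.png

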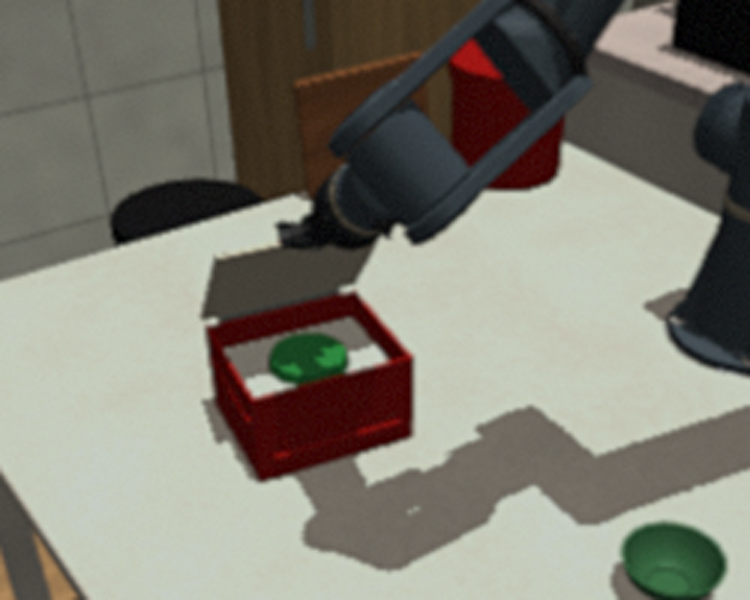

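Call:
{"api": "play_rows", "payload": {"deltas": [[0.012,0.004,0,0,0,0],[0.023,0.008,0,0,0,0],[0.034,0.013,0,0,0,0],[0.044,0.019,0,0,0,0],[0.054,0.026,0,0,0,0],[0.064,0.033,0,0,0,0],[0.073,0.04,0,0,0,0],[0.081,0.049,0,0,0,0],[0.089,0.057,0,0,0,0],[0.093,0.061,0,0,0,0],[0.097,0.066,0,0,0,0],[0.097,0.066,0,0,0,0]]}}

```text
t: 7.0
tcp_pos: [0.5849, -0.263, 0.2992]
tool_rot: [0.647, -0.286, 0.684, -0.178]
force: [-0.4, -0.3, -0.5]
finger_gap: -0.001
```

```bash
python3 - <<'E'
from h import *
s=sense();p=tub(s['tcp_pos']);print(s['force'],p,s['q'])
a=snapshot('scene')[:,:,::-1]
cv2.imwrite("pics/s6.png",cv2.resize(a[50:250,120:370],None,fx=3,fy=3,interpolation=cv2.INTER_CUBIC))
R=Ro.from_quat(s['tool_rot'])
ph0=np.arctan2(p[2],-p[0]);r0=np.hypot(p[0],p[2]);print(ph0,r0)
for i in range(1,9):
    ph=ph0+i*.035; r=r0
    d=(-r*np.cos(ph)-p[0])*u+(r*np.sin(ph)-p[2])*np.array([0,0,1])
    print(ph.round(2),R.inv().apply(d).round(3).tolist())
E
```

```text
[-0.36730395 -0.28396247 -0.46876167] [-0.00591683 -0.00105117  0.17917255] [-0.23298875  0.57589417  1.48061962 -0.98030024  1.2246046   0.35443756]
1.5377852307287765 0.17927022079560898
1.57 [0.004, 0.005, 0.0]
1.61 [0.008, 0.01, 0.0]
1.64 [0.011, 0.015, 0.0]
1.68 [0.015, 0.02, 0.0]
1.71 [0.018, 0.026, 0.0]
1.75 [0.021, 0.031, 0.0]
1.78 [0.024, 0.037, 0.0]
1.82 [0.027, 0.042, 0.0]
```

View pics/s6.png

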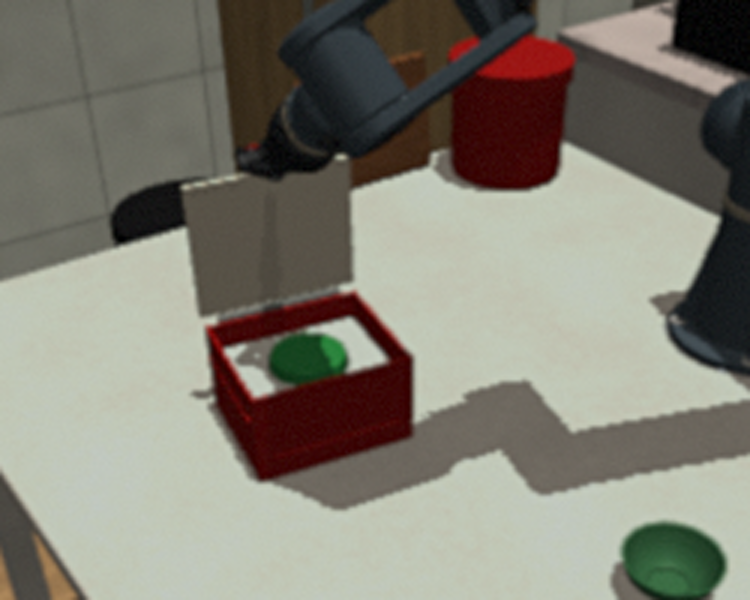

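Call:
{"api": "play_rows", "payload": {"deltas": [[0.004,0.005,0,0,0,0],[0.008,0.01,0,0,0,0],[0.011,0.015,0,0,0,0],[0.015,0.02,0,0,0,0],[0.018,0.026,0,0,0,0],[0.021,0.031,0,0,0,0],[0.024,0.037,0,0,0,0],[0.027,0.042,0,0,0,0],[0.029,0.046,0,0,0,0],[0.029,0.046,0,0,0,0]]}}

```text
t: 8.05
tcp_pos: [0.5762, -0.3163, 0.2932]
tool_rot: [0.647, -0.286, 0.684, -0.178]
force: [0.7, 0.3, 0.5]
finger_gap: 0.0
```

```bash
python3 - <<'E'
from h import *
s=sense();p=tub(s['tcp_pos']);print(s['force'],p,s['q'])
a=snapshot('scene')[:,:,::-1]
cv2.imwrite("pics/s7.png",cv2.resize(a[50:250,120:370],None,fx=3,fy=3,interpolation=cv2.INTER_CUBIC))
print(rel(W(-.14,0,.32),target(.9,1)))
E
```

```text
[0.71921039 0.31966817 0.52496088] [ 0.04806934 -0.00107254  0.17321526] [-0.32072577  0.57876262  1.49502443 -1.01074358  1.15046289  0.32467747]
(array([-0.0958, -0.1636,  0.001 ]), array([-0.0001,  0.0003, -0.0001]))
```

View pics/s7.png

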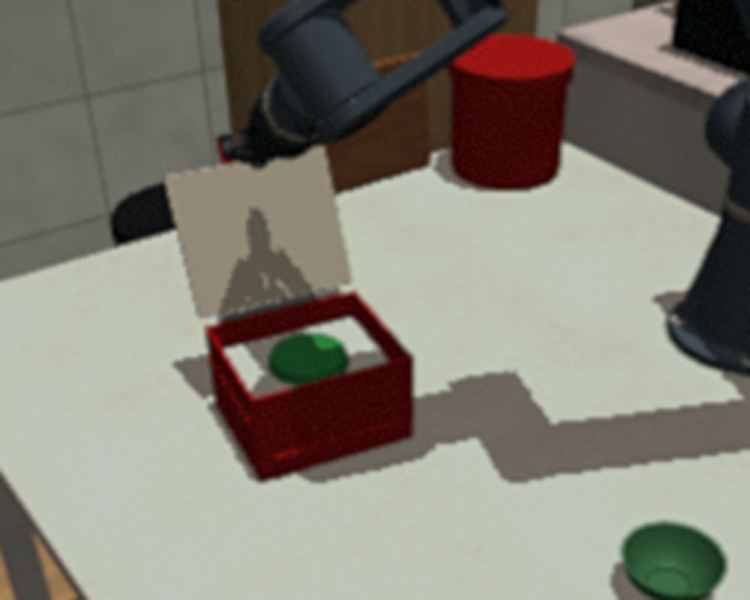

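Call:
{"api": "play_rows", "payload": {"deltas": [[-0.02,-0.03,0,0,0,0],[-0.045,-0.075,0,0,0,0],[-0.07,-0.12,0,0,0,0],[-0.096,-0.164,0,0,0,0.1],[-0.096,-0.164,0,0,0,0.9],[-0.096,-0.164,0,0,0,0.9],[-0.096,-0.164,0,0,0,0.9],[-0.096,-0.164,0,0,0,0.9],[-0.096,-0.164,0,0,0,0.9],[-0.096,-0.164,0,0,0,0.9],[-0.096,-0.164,0,0,0,0.9],[-0.096,-0.164,0,0,0,0.9]]}}

```text
t: 9.3
tcp_pos: [0.6064, -0.1298, 0.32]
tool_rot: [0.459, -0.539, 0.539, -0.458]
force: [0.0, 0.2, -0.2]
finger_gap: -0.002
```

```bash
python3 - <<'E'
from h import *
s=sense();p=tub(s['tcp_pos']);print(s['force'],p,s['q'])
for n in('scene','top'):
  a=snapshot(n)[:,:,::-1]; cv2.imwrite(f"pics/{n}8.png",a)
  m=camera_model(n);hsv=cv2.cvtColor(a,cv2.COLOR_BGR2HSV)
  g=(hsv[...,0]>45)&(hsv[...,0]<85)&(hsv[...,1]>100)
  k,l,st,ce=cv2.connectedComponentsWithStats(g.astype('uint8'))
  for i in range(1,k):
    if st[i,4]>60: print(n,st[i],ce[i],onz(m,*ce[i],.1),tub(onz(m,*ce[i],.1)))
E
```

```text
[ 0.00245475  0.190407   -0.15081723] [-0.14081187 -0.0012634   0.20000709] [-3.90377775e-01  4.37834732e-01  1.33402420e+00 -9.89453945e-04
  1.37014270e+00 -2.29045118e-01]
scene [210 162  25  16 309] [221.97734628 168.98058252] [ 0.60469973 -0.17644136  0.1       ] [-0.09452278  0.00454149 -0.02      ]
scene [328 225  33  25 632] [343.92721519 237.13449367] [0.50506081 0.32392302 0.1       ] [-0.57231906 -0.17435274 -0.02      ]
scene [258 265  37  31 912] [276.05263158 279.74561404] [0.75676481 0.32879249 0.1       ] [-0.61764753  0.07328398 -0.02      ]
top [143 122  26  27 458] [155.18340611 134.37991266] [0.70221813 0.27202993 0.1       ] [-0.55284379  0.02858719 -0.02      ]
top [141 216  27  28 519] [153.75337187 228.78998073] [0.44888466 0.26592331 0.1       ] [-0.50603197 -0.22045857 -0.02      ]
```

View pics/scene8.png

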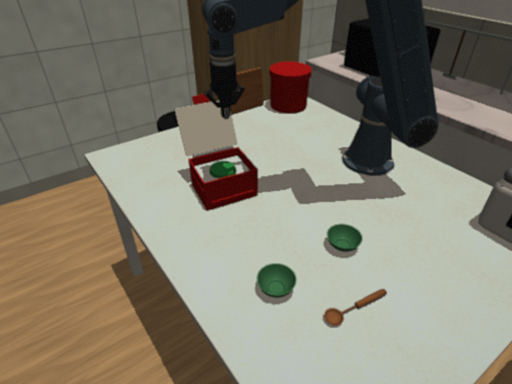

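View pics/top8.png

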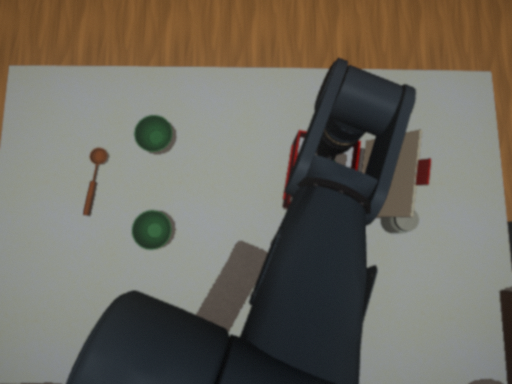

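```bash
python3 - <<'E'
from h import *
print(rel(W(-.095,0.001,.125),target(0,1)))
E
```

```text
(array([0.0467, 0.1949, 0.0023]), array([0.0007, 0.0022, 0.0005]))
```

Call:
{"api": "play_rows", "payload": {"deltas": [[0.02,0.04,0.001,0,0,0],[0.04,0.08,0.002,0,0,0],[0.047,0.12,0.002,0,0,0],[0.047,0.15,0.002,0,0,0],[0.047,0.175,0.002,0,0,0],[0.047,0.19,0.002,0,0,0],[0.047,0.195,0.002,0,0,0],[0.047,0.195,0.002,0,0,0]]}}

```text
t: 10.2
tcp_pos: [0.6011, -0.1755, 0.1245]
tool_rot: [-0.459, 0.539, -0.538, 0.458]
force: [0.8, 0.1, -0.1]
finger_gap: 0.001
```

```bash
python3 - <<'E'
from h import *
s=sense();p=tub(s['tcp_pos']);print(s['force'],p,s['tcp_pos'],s['q'])
a=snapshot('scene')[:,:,::-1]
cv2.imwrite("pics/s9.png",cv2.resize(a[50:250,120:370],None,fx=3,fy=3,interpolation=cv2.INTER_CUBIC))
E
```

```text
[ 0.81319834  0.07809314 -0.14118907] [-0.09487921  0.00079679  0.00445819] [ 0.60106126 -0.17548671  0.12445819] [-4.62159202e-01  6.60076870e-01  1.51921858e+00 -3.05398201e-04
  9.63867379e-01 -3.02698898e-01]
```

View pics/s9.png

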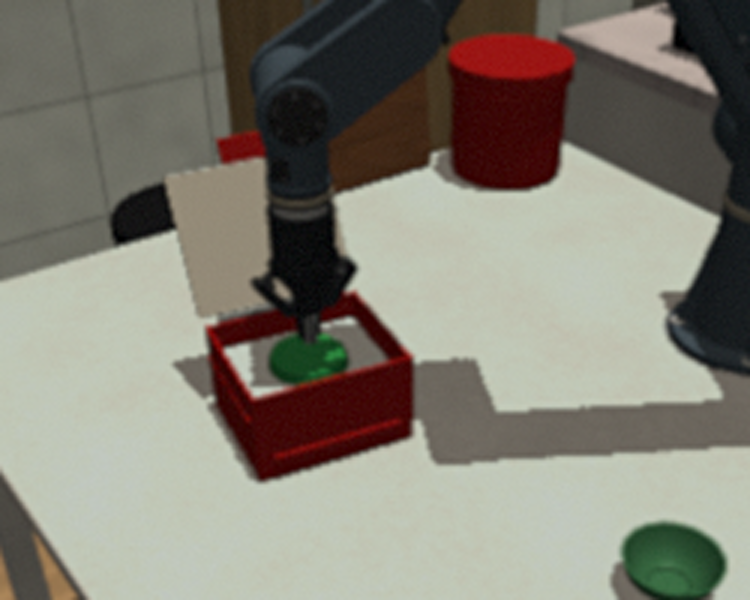

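Call:
{"api": "play_rows", "payload": {"deltas": [[0,0.008,0,0,0,0],[0,0.016,0,0,0,0],[0,0.022,0,0,0,0],[0,0.027,0,0,0,0],[0,0.032,0,0,0,0],[0,0.036,0,0,0,0],[0,0.04,0,0,0,0],[0,0.044,0,0,0,0],[0,0.047,0,0,0,0],[0,0.047,0,0,0,0]]}}

```text
t: 11.25
tcp_pos: [0.601, -0.1767, 0.0775]
tool_rot: [-0.458, 0.539, -0.538, 0.458]
force: [0.7, 0.8, 0.5]
finger_gap: 0.003
```

Call:
{"api": "play_rows", "payload": {"deltas": [[0,0.001,0,0,0,0],[0,0.002,0,0,0,0],[0,0.003,0,0,0,0],[0,0.004,0,0,0,0],[0,0.004,0,0,0,0]]}}

```text
t: 11.75
tcp_pos: [0.6011, -0.1767, 0.0749]
tool_rot: [0.458, -0.539, 0.539, -0.458]
force: [-1.7, 0.3, 7.7]
finger_gap: -0.006
```

Call:
{"api": "play_rows", "payload": {"deltas": [[0,0.001,0,0,0,0],[0,0.002,0,0,0,0],[0,0.003,0,0,0,0],[0,0.003,0,0,0,0],[0,0.003,0,0,0,0]]}}

```text
t: 12.25
tcp_pos: [0.6011, -0.1767, 0.0745]
tool_rot: [0.458, -0.538, 0.539, -0.458]
force: [-5.4, 1.5, 22.3]
finger_gap: -0.001
```

Firmly on the stop: 22 N with only 0.4 mm further travel, at 74.5 mm. I'll retreat straight up, then away.

Call:
{"api": "play_rows", "payload": {"deltas": [[0,-0.02,0,0,0,0],[0,-0.06,0,0,0,0],[0,-0.1,0,0,0,0],[0,-0.15,0,0,0,0],[0,-0.2,0,0,0,0],[-0.05,-0.25,0,0,0,0],[-0.1,-0.25,-0.04,0,0,0],[-0.15,-0.25,-0.08,0,0,0],[-0.2,-0.25,-0.1,0,0,0],[-0.2,-0.25,-0.1,0,0,0],[-0.2,-0.25,-0.1,0,0,0],[-0.2,-0.25,-0.1,0,0,0]]}}

```text
t: 13.45
tcp_pos: [0.5342, 0.0375, 0.321]
tool_rot: [0.459, -0.538, 0.538, -0.459]
force: [0.2, -0.4, 0.6]
finger_gap: -0.001
```

```bash
python3 - <<'E'
from h import *
s=sense();print(s['t'],s['force'],s['tcp_pos'],s['qd'].round(3))
for n in('scene','top'):
  a=snapshot(n)[:,:,::-1]; cv2.imwrite(f"pics/{n}10.png",a)
  m=camera_model(n);hsv=cv2.cvtColor(a,cv2.COLOR_BGR2HSV)
  g=(hsv[...,0]>45)&(hsv[...,0]<85)&(hsv[...,1]>100)
  k,l,st,ce=cv2.connectedComponentsWithStats(g.astype('uint8'))
  for i in range(1,k):
    if st[i,4]>60: print(n,st[i],ce[i])
  for z in(.105,.075):print(n,'boss pred',z,proj(m,W(-.091,0,z)))
E
```

```text
13.45 [ 0.19195977 -0.40863357  0.5779167 ] [0.53420091 0.03753913 0.32099189] [-0.041  0.017 -0.024 -0.005 -0.001 -0.001]
scene [211 168  24  12 178] [221.17977528 172.90449438]
scene [328 225  33  25 635] [343.88503937 237.1511811 ]
scene [258 265  37  31 912] [276.05263158 279.75      ]
scene boss pred 0.105 [222.69386373 167.02240465]
scene boss pred 0.075 [223.14940635 173.86731405]
top [142 120  28  29 536] [155.45708955 134.38246269]
top [304 159  33  33 857] [320.10618436 174.76196033]
top [140 213  30  32 705] [154.64539007 228.74042553]
top boss pred 0.105 [322.85959979 172.19771007]
top boss pred 0.075 [320.59718299 174.16856529]
```

View pics/scene10.png

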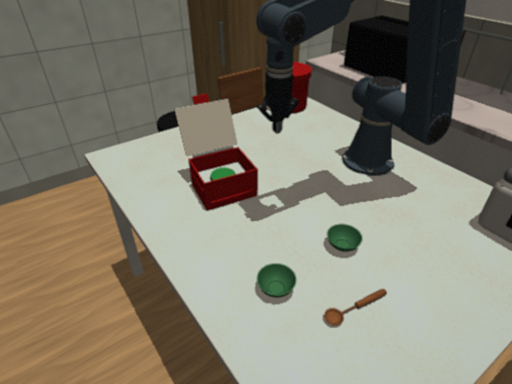

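View pics/top10.png

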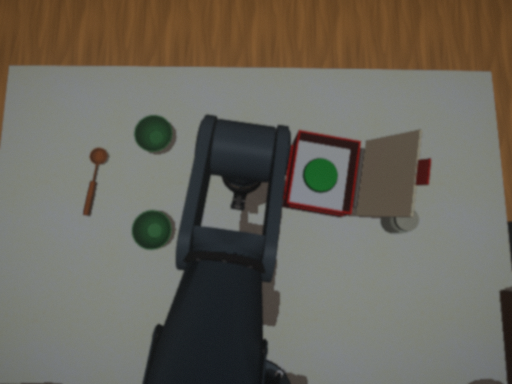

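The lid stands open at its stop. The boss appears at (320,175) in the top view, against a predicted (321,174) for 75 mm. The bowls, jar and spoon haven't moved, and the arm is clear, so I'm handing in.

```bash
python3 -c "
from station import *
print(sign_off())"
```

```text
the job is handed in; nothing more can be done
None
```

I flipped the lid open with the shut fingertips, pushing it up from under the lip and past upright. It fell back and now leans open on its own. I then pushed the press plate down from straight above until it hit its stop.

**Press plate:** the fingertips ended at 74.5 mm, against 75 mm expected when fully down. The push force rose to 22 N with only 0.4 mm more travel. The top view also puts the boss within about 1 pixel of where it should be at 75 mm.

**Other items:** in the last pictures the lid is still open. The bowls, jar and spoon look to be where they were; I compared the bowls' pixel positions, but judged the jar (partly hidden behind the open lid) and the spoon by eye.

**Handing in:** I signed off at about 13.5 s with the arm clear of everything. None of the checks failed or disagreed.

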